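# Wind the clockwork camera stand and hold its post extended

### The job

Get the clockwork camera stand ready for filming the worktop: first wind its wing key clockwise all the way to its end stop, letting go and regripping between part turns as your wrist needs. Then take the post's grip head so that the release button in its side is squeezed in, and pull the head straight up, past the first stop, to the second stop where the post is fully out. Finish while still holding the head up there with the button squeezed (it sinks back if let go, and someone else will fix it), and leave the other things on the worktop where they are.

Things in the scene. Friction and masses are not known exactly. Their poses are not given: they have to be found in the camera images.
- stand: Clockwork camera stand, fixed to the worktop by suction feet. Origin: centre of its underside (z = 0); z up, y along its long side. Black base 104 (x) x 226 (y) x 18 mm high. At y +70 mm an aluminium drum 90 mm across, top 62 mm up, carrying the wing key; at y -70 mm the telescopic post, a 24 mm tube with a 29 mm collar (top 88 mm up), carrying the grip head.
- key_grip (a point): Grip point on the wing key's axis, 87 mm above the worktop. The steel key is an upright plate 42 long x 12 thick x 28 mm high, from 69 mm up (7 mm above the drum) to 97 mm up (10 mm above this point). The point turns with the key: x along the 42 mm length, y across the 12 mm thickness, z up. Wall cabinet overhead: front at x = 594 mm, underside 458 mm up, handles out to x = 560 mm from 500 mm up.
- key (a joint): Winding angle of the wing key, rad: 0 unwound, grows as it turns clockwise seen from above, end stop (fully wound) at 2.6. Starts at 0 to 0.4. At 0 the plate lies along the stand's x axis. Turning takes up to 0.12 N m; the key stays where it is left.
- head_grip (a point): Centre of the post's grip head, a grey rounded block 44 (x) x 30 (y) x 44 mm high, axes as the stand's. The centre is 114 mm above the worktop with the post in, 194 mm at the second stop. A rubber pad and thin camera screw on top reach 31 mm above this centre. The block only slides up and down.
- button_face (a point): Centre of the outer face of the release button: black, round, 18 mm across, in the middle of the head's -y side (away from the drum), 6 mm proud, so the head measures 36 mm over the button, 31 mm with it pressed. Pressed along the stand's +y: fingers closing along the stand's y on the head's two sides squeeze it in.
- button (a joint): How far the button is pressed, m: 0 out, 0.005 fully in; sprung, fully in takes 5.3 N. While it is out the post is locked.
- mast (a joint): How far the post is pulled out, m: 0 fully in (start), 0.040 first stop (the lock catches there, within 2 mm, if the button is out), 0.080 second stop, the end of travel. Springs back down: the pull is 4 to 8 N; with the button in it sinks as soon as it is let go.
- tea_light: Bystander: tea light in a metal cup, 38 mm across, 15 mm high, in front of the stand (on the robot's side). Origin: centre of its underside.
- fish_tin: Bystander: flat oval-cornered fish tin, 63x105x25 mm, behind the stand. Origin: centre of its underside.
- salt_shaker: Bystander: salt shaker, 44 mm across, 90 mm high, to the left of the stand. Origin: centre of its underside.
- tape: Bystander: roll of tape lying flat, 104 mm across, 25 mm high, to the left of the stand. Origin: centre of its underside.
- kitchen_timer: Bystander: white round kitchen timer, 69 mm across, 58 mm high, to the left of the stand. Origin: centre of its underside.
- tea_box: Bystander: tea carton, 81x125x124 mm, to the left of the stand. Origin: centre of its underside.

How it is judged:
By the outcome, as a careful person would: the job done as asked, in the order asked, and still so for the second after the job is handed in, while the arm keeps its last pose, push and grip.
It also fails if it takes over 58 s, if anything falls off the work surface, if the arm or the gripper's body presses on something with over 40 N, if the wrist force passes 120 N, or if a joint passes its speed limit or range.

### The arm

A 6-joint arm with a two-finger parallel gripper is mounted at the origin on a cart in front of the work surface, level with it; the furniture and walls round the work are solid. World frame = base frame: x ahead of the robot, y to its left, z up, the work surface at z = 0. Lengths are in m, angles in rad, forces in N, time in s.
With the tool pointing down it reaches from about 0.425 to 0.95 m from the base axis. Payload 3.5 kg.
Tool frame: the origin (TCP) lies at the very end of the fingers, on their centre line; the grasp point (between the pads) lies ctrl.pinch_z behind it (ctrl.pinch_z is the distance from the TCP to the grasp point, in m); z points along the fingers, y is the line along which they close (so a half turn about z gives the same grasp; the last joint's range is limited). The gripper opens to 85 mm and grips with 20 to 120 N. Pads are 22 mm wide; open, the fingers measure 114 mm over their backs; the gripper's body (76 mm by 85 mm) begins 54 mm behind the grasp point. The pads swing forward as they close: fully open they stand 13 mm farther back than shut.
Start: joints at [1.172, 0.286, 1.577, -0, 1.279, -0.15], TCP at [0.166, 0.654, 0.231] pointing down, gripper open.
Joint ranges: [-2.77, 2.77], [-0.9, 2.22], [0.21, 2.48], [-1.53, 4.67], [0.24, 2.81], [-2.84, 2.84]. Speed limits (rad/s): [2.79, 2.79, 3.14, 3.14, 3.14, 3.14].

### API

Orientations are given as a unit quaternion [x, y, z, w].
In Python, from plant import ctrl gives the robot as it stands.
- The arm moves only by the tool pendant, called after ">>>" by a JSON object that holds its "name" and its "arguments", one argument or row to a line. Schema: {"type":"object","properties":{"increments":{"type":"array","items":{"type":"array","items":{"type":"array","items":{"type":"number"},"minItems":7,"maxItems":7},"minItems":1,"maxItems":10},"minItems":1,"maxItems":1},"clamp_n":{"type":"number"},"only":{"type":"string"},"quiet":{"type":"boolean"},"lines":{"type":"string"}},"required":["increments"],"additionalProperties":false}. increments is a list that holds a single list of rows (three levels of brackets), with 1 to 10 rows, each of 7 numbers: dx, dy, dz in fractions of the full range, 1 being 0.6 m, then a rotation vector rx, ry, rz in a scale on which 1.0 is pi rad, then the opening from 0.0 (shut) to 1.0 (fully open); each row is the pose to reach, as a shift and turn from the pose commanded when the call began, along the tool's axes at that moment; what a row does not reach only later rows make up. A row lasts 1/8 s, in which the tool goes at most 0.0625 m and 0.188 rad, less where a joint would pass 70% of its speed; a pose out of reach is approached as far as the arm can. The fingers move at their own pace and stop on an object; clamp_n is the grip in N (left out, the last holds). Time passes only in rows, so rows that do not move let the fingers close. The tool returns the time, the measured TCP pose, the force, the opening and the grip force at its end. only (a regular expression) keeps the lines of the reply that match it, lines (a string "A,B") keeps lines A to B, and quiet returns only ok. Input that does not fit is refused with a message, and nothing moves.
- ctrl.get_state(): the state, without advancing time (a new reading comes with each control period).
- ctrl.read_camera(name): name is "scene" or "top"; returns a dict with "pixels" (384x512x3 uint8, red, green, blue), "camera_matrix" (3x3 intrinsics, pixels), "xyz" and "orientation" of the camera in the world. Camera axes: x right, y down, z forward; pixel columns grow to the right and rows downward; lengths in m; the calibration is good to about 2 mm. A picture is of the moment at which its call begins. There is no depth.
- ctrl.sign_off(): hands the job in; it is judged then, once.
Trained networks look in the newest picture that a camera, given by its name, has taken for a name from the list of things; names that differ only in an ending like _2 or _b are one class to them, and where a whole thing is asked for, a point or a joint stands for the part that bears it (a point fixed in the world has none). Each returns a list of dicts, best first, with "conf" (0 to 1); they miss things now and then, are a little off and sometimes report something else, mostly with a low value. They report only what shows in the picture. A call takes as long as a camera call.
- ctrl.recognise(camera, thing): "position" ([x, y, z] in m, in world coordinates, good to about 4 mm: the middle of the surface that is visible of it).
- ctrl.masks_of(camera, thing): "region" (384x512 bool, what is visible of it).
- ctrl.mark_of(camera, thing): "position" ([x, y, z] in m, in world coordinates, good to about 4 mm: a listed point, or the origin of a listed thing).
The state is a dict: "time": time; "qpos": joint angles; "dq": joint speeds; "joint_efforts": joint torques, N m; "eef_pos": TCP position; "tcp_rot": TCP orientation; "contact_force": force on the tool from outside, world axes, zero at the start; "wrist_torque": the same for the moment, N m; "opening": opening from 0.0 (shut) to 1.0 (fully open); "finger_force": force on a finger pad.
Only numpy, scipy, OpenCV 4.12 (cv2) and the standard library are available. Lean on these libraries where they do the work, as an engineer would, in place of code of your own. Each camera call takes 0.05 s, during which the arm holds its last target. There are 200 camera calls.

## Working session

There is one attempt and no reset: what is moved stays moved. The work goes in short steps, Python scripts to look and compute and a tool call to move; the robot and the scene stay as the last step left them, time stands still between calls to the robot, and variables do not carry over. Pictures are saved under pics/ and viewed, at most 10 in all, crops included, and the job is handed in when it is done.

```bash
mkdir -p pics; ls; python3 - <<'E'
from plant import ctrl
import cv2,numpy as np
ims=[]
for c in("scene","top"):
    r=ctrl.read_camera(c); cv2.imwrite(f"pics/{c}0.png",r["pixels"][:,:,::-1])
    print(c,r["xyz"])
    for t in("stand","key_grip","head_grip","button_face","tea_light","salt_shaker","kitchen_timer","tea_box","tape","fish_tin"):
        for m in ctrl.mark_of(c,t)[:2]: print(t,np.round(m["position"],4),round(m["conf"],2))
s=ctrl.get_state();print(s,ctrl.pinch_z)
E
```

```text
pics
scene [-0.04516498 -0.57916641  1.0665586 ]
stand [ 4.368e-01 -2.666e-01 -2.000e-04] 0.94
stand [ 0.5453 -0.2983  0.0019] 0.26
key_grip [ 0.4453 -0.2024  0.0858] 0.7
head_grip [ 0.4312 -0.3374  0.1135] 0.62
tea_light [ 0.3495 -0.2847 -0.0007] 0.69
tea_light [0.5535 0.3681 0.0015] 0.34
salt_shaker [ 0.4503  0.1396 -0.0018] 0.72
kitchen_timer [0.548  0.173  0.0025] 0.76
tea_box [ 0.5514  0.3653 -0.0017] 0.65
tea_box [ 0.4335 -0.3374  0.1148] 0.65
tape [ 0.3583  0.2449 -0.0007] 0.67
fish_tin [ 0.5483 -0.3002  0.0006] 0.56
top [0.21193131 0.01060079 1.40734445]
stand [ 0.5534  0.3664 -0.0044] 0.59
key_grip [ 0.4435 -0.2     0.0878] 0.65
head_grip [ 0.4319 -0.3399  0.1163] 0.56
tea_light [ 0.347  -0.2838  0.0053] 0.67
salt_shaker [ 0.4394 -0.2721  0.0016] 0.63
salt_shaker [0.4523 0.1396 0.0019] 0.47
kitchen_timer [ 0.548   0.1675 -0.0019] 0.89
tea_box [ 5.557e-01  3.676e-01 -2.000e-04] 0.9
tea_box [ 0.4369 -0.2704  0.0031] 0.47
tape [ 0.4437 -0.1979  0.0876] 0.68
tape [ 0.3537  0.2464 -0.0009] 0.62
fish_tin [ 0.5518 -0.299   0.0011] 0.62
{'time': 1.1, 'qpos': array([ 1.17203664e+00,  2.86276473e-01,  1.57670409e+00,  9.39520957e-06,
        1.27860744e+00, -1.49992612e-01]), 'dq': array([ 0.00236728, -0.00063437,  0.00012482,  0.00023542, -0.00083047,
        0.00202046]), 'joint_efforts': array([ 1.39205993e-03, -4.05986059e+01, -2.92938673e+01, -1.57579875e-04,
        6.39091686e-04, -1.19880366e-05]), 'eef_pos': array([0.1661488 , 0.65421448, 0.23133835]), 'tcp_rot': array([ 1.24064402e-01,  9.92274168e-01,  3.46081547e-06, -3.69917720e-06]), 'contact_force': array([-0.32744365, -0.44507316,  0.01100561]), 'wrist_torque': array([-0.04924204, -0.03588837,  0.0349243 ]), 'finger_force': 0.0, 'opening': 0.9960688267964865} 0.0187
```

```bash
cat > h.py <<'E'
import numpy as np,cv2
from scipy.spatial.transform import Rotation as R
from plant import ctrl
def proj(r,P):
    p=R.from_quat(r["orientation"]).inv().apply(np.atleast_2d(P)-r["xyz"]); q=p@np.asarray(r["camera_matrix"]).T
    return q[:,:2]/q[:,2:]
def crop(c,P,h=60,s=5):
    r=ctrl.read_camera(c); u=proj(r,P)[0].astype(int); x,y=max(u[0]-h,0),max(u[1]-h,0)
    print(c,"crop origin",x,y,"scale",s)
    im=r["pixels"][y:y+2*h,x:x+2*h,::-1]
    return cv2.resize(im,None,fx=s,fy=s,interpolation=cv2.INTER_CUBIC),r,(x,y)
E
python3 - <<'E'
from h import *
a,r,o=crop("scene",[.44,-.27,.08],50,4);b,r2,o2=crop("top",[.44,-.27,.08],50,4)
print(a.shape,b.shape)
h=min(a.shape[0],b.shape[0]);cv2.imwrite("pics/c1.png",np.hstack([a[:h],b[:h]]))
E
```

```text
scene crop origin 265 215 scale 4
top crop origin 300 162 scale 4
(400, 400, 3) (400, 400, 3)
```

View pics/scene0.png

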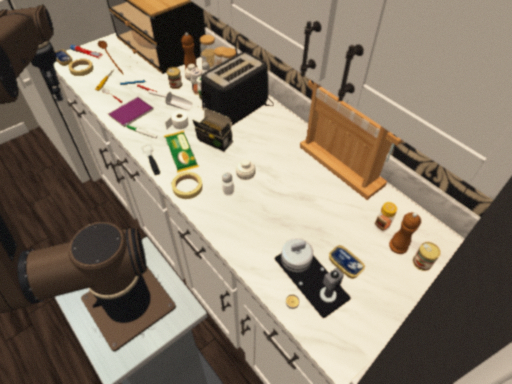

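View pics/c1.png

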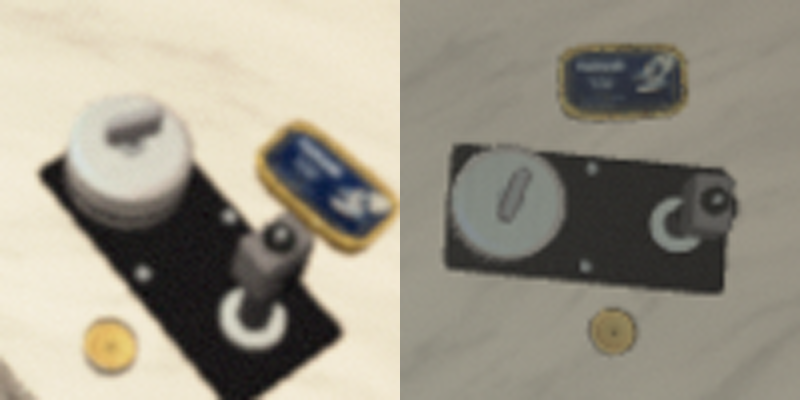

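```bash
cat > fit.py <<'E'
from h import *
from scipy.optimize import minimize
def box(c,yaw,l,w,z0,z1):
    d=np.array([[sx*l/2,sy*w/2] for sx in(-1,1) for sy in(-1,1)])
    Rm=np.array([[np.cos(yaw),-np.sin(yaw)],[np.sin(yaw),np.cos(yaw)]]); p=d@Rm.T+c
    return np.vstack([np.c_[p,np.full(4,z)] for z in(z0,z1)])
def sil(r,P,K=4):
    m=np.zeros((384*K,512*K),np.uint8); h=cv2.convexHull(((proj(r,P)+.5)*K).astype(np.float32)).round().astype(np.int32)
    cv2.fillPoly(m,[h],1); return cv2.resize(m.astype(np.float32),(512,384),interpolation=cv2.INTER_AREA)
def fit(views,x0,l,w,z0,z1,yaws):
    best=None
    def cost(x): return sum(np.abs(sil(r,box(x[:2],x[2],l,w,z0,z1))-m).sum()/m.sum() for r,m in views)
    for y in yaws:
        s=np.array([x0[0],x0[1],y]); sx=np.vstack([s,s+[.004,0,0],s+[0,.004,0],s+[0,0,.08]])
        o=minimize(cost,s,method="Nelder-Mead",options=dict(initial_simplex=sx,maxiter=150))
        if best is None or o.fun<best.fun: best=o
    return best
def views(thing,cams=("scene","top"),near=None):
    v=[]
    for c in cams:
        r=ctrl.read_camera(c)
        ms=[m for m in ctrl.masks_of(c,thing)]
        for m in ms: print(c,thing,m["conf"],m["region"].sum(),np.argwhere(m["region"]).mean(0).round(1))
        u=proj(r,near)[0][::-1]
        ms=[m for m in ms if np.hypot(*(np.argwhere(m["region"]).mean(0)-u))<12]
        if ms: v.append((r,ms[0]["region"].astype(np.float32)))
    return v
E
python3 - <<'E'
from fit import *
k=views("key",near=[.444,-.201,.083])
for s in ([*k[i:i+1]] for i in range(len(k))):
    b=fit(s,(.444,-.201),.042,.012,.069,.097,np.arange(-1,.6,.2)); print("key1",b.x.round(4),b.fun)
b=fit(k,(.444,-.201),.042,.012,.069,.097,np.arange(-1,.6,.2)); print("key",b.x.round(4),b.fun)
# base edges: black pixels in top view, rectangle fit with occluders (drum/head) ignored
r=ctrl.read_camera("top"); g=r["pixels"].max(2)
m=(g<75).astype(np.uint8); y,x=np.mgrid[:384,:512]; m[(x<305)|(x>390)|(y<190)|(y>240)]=0
cn=cv2.convexHull(np.argwhere(m)[:,::-1].astype(np.float32))[:,0]
rc=cv2.boxPoints(cv2.minAreaRect(cn)); Ki=np.linalg.inv(r["camera_matrix"])
d=R.from_quat(r["orientation"]).apply(np.c_[rc,np.ones(4)]@Ki.T); P=r["xyz"]+d*((.018-r["xyz"][2])/d[:,2])[:,None]
print(P.round(4)); print(P.mean(0), np.linalg.norm(np.diff(P,axis=0),axis=1)); e=[P[1]-P[0],P[2]-P[1]]; e=max(e,key=np.linalg.norm); print("yaw of y axis",np.arctan2(e[1],e[0]))
E
```

```text
scene key 0.69 343 [278.1 333.7]
scene key 0.45 125 [246.5 298.5]
scene key 0.4 332 [169.4 245.6]
top key 0.54 62 [210.6 327.6]
top key 0.34 1179 [174.1 148.4]
top key 0.31 524 [240.3 186.4]
top key 0.23 144 [210.1 219.2]
key1 [ 0.4432 -0.1981 -0.2357] 0.2549999952316284
key1 [ 0.4452 -0.1981 -0.4115] 0.40020161867141724
key [ 0.4436 -0.1977 -0.3944] 0.6801693439483643
[[ 0.3974 -0.1522  0.018 ]
 [ 0.4984 -0.1632  0.018 ]
 [ 0.4781 -0.3918  0.018 ]
 [ 0.3776 -0.3777  0.018 ]]
[ 0.43788205 -0.2712403   0.018     ] [0.10163863 0.22952822 0.10147671]
yaw of y axis -1.6594036880008196
```

Careful with the scale: shifts go in shares of 0.6 m and turns go in shares of pi rad. That gives: -0.47 m / 0.6 = -0.7833, -0.204 m / 0.6 = -0.34, 0.05 rad / 3.1416 = 0.0159.

>>> {"name": "pendant", "arguments": {
  "increments": [
    [[-0.095,-0.0633,0,0,0,0,1],[-0.19,-0.1267,0,0,0,0,1],[-0.285,-0.19,0,0,0,0,1],[-0.38,-0.2533,0,0,0,0,1],[-0.4467,-0.34,0,0,0,0,1],[-0.5133,-0.4267,0,0,0,0,1],[-0.58,-0.5133,0,0,0,0,1],[-0.6467,-0.6,0,0,0,0.0159,1],[-0.7133,-0.685,0,0,0,0.0318,1],[-0.7267,-0.7833,0,0,0,0.0318,1]]
  ],
  "clamp_n": 60
}}

```text
time: 2.7
eef_pos: [0.4712, 0.1207, 0.2319]
tcp_rot: [0.174, 0.985, 0.0, 0.001]
contact_force: [0.2, -0.7, 0.3]
opening: 1.0
finger_force: 0.0
```

```bash
cat > to.py <<'E'
import sys; from h import *
s=ctrl.get_state(); x,y,z,phi=map(float,sys.argv[1:5]); Rm=R.from_quat(s["tcp_rot"])
d=Rm.inv().apply(np.array([x,y,z])-s["eef_pos"]); T=Rm.as_matrix(); cur=np.arctan2(T[1,1],T[0,1])
print("d",d.round(4),"rz",round((cur-phi+np.pi)%(2*np.pi)-np.pi,3),"q",s["qpos"].round(3),"z-axis",T[:,2].round(3))
E
python3 to.py 0.444 -0.1995 0.16 1.22
```

```text
d [-0.0838 -0.3102  0.0718] rz 0.002 q [ 0.042 -0.141  2.028 -0.     1.253 -1.18 ] z-axis [ 0.002 -0.    -1.   ]
```

To row units: -0.31 m / 0.6 = -0.5167, -0.27 m / 0.6 = -0.45.

>>> {"name": "pendant", "arguments": {
  "increments": [
    [[-0.025,-0.0917,0.0167,0,0,0,1],[-0.05,-0.1833,0.0333,0,0,0,1],[-0.075,-0.275,0.05,0,0,0,1],[-0.1,-0.3667,0.075,0,0,0,1],[-0.12,-0.45,0.1,0,0,0,1],[-0.14,-0.5167,0.12,0,0,0,1],[-0.14,-0.5167,0.12,0,0,0,1]]
  ]
}}

```text
time: 3.58
eef_pos: [0.4424, -0.1993, 0.1586]
tcp_rot: [0.176, 0.984, 0.0, -0.001]
contact_force: [0.7, 0.1, -0.1]
opening: 0.999
finger_force: 0.0
```

```bash
python3 to.py 0.444 -0.1995 0.069 1.22
python3 - <<'E'
from h import *
a,r,o=crop("scene",[.44,-.23,.09],50,4);b,r2,o2=crop("top",[.44,-.23,.09],50,4)
cv2.imwrite("pics/c2.png",np.hstack([a,b]))
E
```

```text
d [-0.0017  0.0004  0.0896] rz -0.002 q [-0.633 -0.063  2.097 -0.     1.108 -1.85 ] z-axis [-0.001  0.001 -1.   ]
scene crop origin 255 203 scale 4
top crop origin 288 161 scale 4
```

View pics/c2.png

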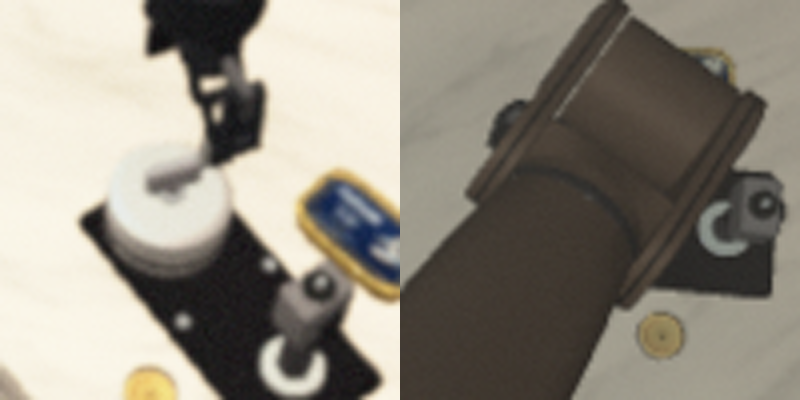

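To row units: 0.089 m / 0.6 = 0.1483, 0.08 m / 0.6 = 0.1333.

>>> {"name": "pendant", "arguments": {
  "increments": [
    [[0,0,0.05,0,0,0,1],[-0.0017,0,0.1,0,0,0,1],[-0.0017,0,0.1333,0,0,0,1],[-0.0017,0,0.1483,0,0,0,1],[-0.0017,0,0.1483,0,0,0,1]]
  ]
}}

```text
time: 4.3
eef_pos: [0.4443, -0.1968, 0.0704]
tcp_rot: [0.173, 0.985, 0.0, -0.0]
contact_force: [-0.0, -1.2, 0.4]
opening: 1.0
finger_force: 0.0
```

```bash
python3 - <<'E'
from h import *
a,r,o=crop("scene",[.44,-.23,.09],40,7)
cv2.imwrite("pics/c3.png",a)
s=ctrl.get_state();print(proj(r,s["eef_pos"]),s["eef_pos"])
E
```

```text
scene crop origin 265 213 scale 7
[[298.13747559 248.00796837]] [ 0.44474511 -0.19731176  0.07110877]
```

View pics/c3.png

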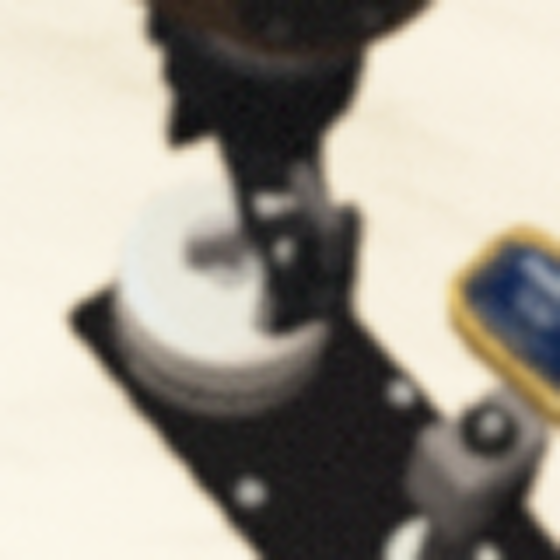

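To row units: 0.0015 m / 0.6 = 0.0025.

>>> {"name": "pendant", "arguments": {
  "increments": [
    [[0,0,0,0,0,0,0.3],[0,0,0,0,0,0,0.1],[0,0,0.0025,0,0,0,0.0],[0,0,0.0025,0,0,0,0.0],[0,0,0.0025,0,0,0,0.0],[0,0,0.0025,0,0,0,0.0]]
  ],
  "clamp_n": 40
}}

```text
time: 5.1
eef_pos: [0.444, -0.1982, 0.0689]
tcp_rot: [0.173, 0.985, -0.001, -0.0]
contact_force: [-1.4, -3.7, 0.3]
opening: 0.133
finger_force: 42.1
```

```bash
python3 -c "
from h import *
s=ctrl.get_state();print(s['wrist_torque'],s['contact_force'],s['qpos'].round(3))"
```

```text
[-0.60590218  0.28150742 -0.05630026] [-1.38953474 -3.72335105  0.2955224 ] [-6.280e-01  7.500e-02  2.148e+00 -1.000e-03  9.180e-01 -1.850e+00]
```

To row units: 1.45 rad / 3.1416 = 0.4615.

>>> {"name": "pendant", "arguments": {
  "increments": [
    [[0,0,0,0,0,0.0318,0],[0,0,0,0,0,0.0796,0],[0,0,0,0,0,0.1273,0],[0,0,0,0,0,0.1751,0],[0,0,0,0,0,0.2228,0],[0,0,0,0,0,0.2706,0],[0,0,0,0,0,0.3183,0],[0,0,0,0,0,0.3661,0],[0,0,0,0,0,0.4138,0],[0,0,0,0,0,0.4615,0]]
  ],
  "clamp_n": 60
}}

```text
time: 6.35
eef_pos: [0.4434, -0.1987, 0.069]
tcp_rot: [0.784, 0.621, -0.002, 0.0]
contact_force: [-5.0, -4.8, 1.4]
opening: 0.129
finger_force: 62.4
```

```bash
python3 -c "
from h import *
s=ctrl.get_state();T=R.from_quat(s['tcp_rot']).as_matrix();print(s['wrist_torque'],np.arctan2(T[1,1],T[0,1]),s['qpos'].round(3))"
```

```text
[-0.82725211  0.65903918  0.0943513 ] -0.23127588609553068 [-0.629  0.075  2.148 -0.004  0.919 -0.395]
```

To row units: 0.78 rad / 3.1416 = 0.2483.

>>> {"name": "pendant", "arguments": {
  "increments": [
    [[0,0,0,0,0,0.0477,0],[0,0,0,0,0,0.0955,0],[0,0,0,0,0,0.1432,0],[0,0,0,0,0,0.191,0],[0,0,0,0,0,0.2228,0],[0,0,0,0,0,0.2483,0],[0,0,0,0,0,0.2483,0]]
  ]
}}

```text
time: 7.22
eef_pos: [0.443, -0.1985, 0.069]
tcp_rot: [0.961, 0.278, -0.002, 0.0]
contact_force: [-6.4, -4.8, 3.1]
opening: 0.13
finger_force: 62.7
```

```bash
cat > st.py <<'E'
from h import *
s=ctrl.get_state();T=R.from_quat(s['tcp_rot']).as_matrix();p=np.arctan2(T[1,1],T[0,1]);print(s['wrist_torque'].round(3),s['contact_force'].round(1),'phi',p.round(3),'theta',(-.0886+np.pi/2-p).round(3),s['qpos'].round(3),s['opening'])
E
python3 st.py
```

```text
[-0.757  0.934 -0.03 ] [-6.4 -4.8  3.1] phi -1.007 theta 2.489 [-0.629  0.074  2.149 -0.004  0.92   0.381] 0.129616724522917
```

To row units: 0.1 rad / 3.1416 = 0.0318.

>>> {"name": "pendant", "arguments": {
  "increments": [
    [[0,0,0,0,0,0.0191,0],[0,0,0,0,0,0.0318,0],[0,0,0,0,0,0.0318,0]]
  ]
}}

```text
time: 7.6
eef_pos: [0.443, -0.1984, 0.069]
tcp_rot: [0.973, 0.23, -0.002, 0.0]
contact_force: [-6.3, -4.6, 3.3]
opening: 0.13
finger_force: 62.7
```

```bash
python3 st.py
```

```text
[-0.777  0.898  0.003] [-6.3 -4.6  3.3] phi -1.107 theta 2.589 [-0.629  0.074  2.149 -0.004  0.921  0.481] 0.1300147285187877
```

>>> {"name": "pendant", "arguments": {
  "increments": [
    [[0,0,0,0,0,0.0127,0],[0,0,0,0,0,0.0127,0]]
  ]
}}

```text
time: 7.85
eef_pos: [0.443, -0.1984, 0.069]
tcp_rot: [0.977, 0.212, -0.002, 0.001]
contact_force: [-5.5, -3.8, 3.3]
opening: 0.128
finger_force: 62.9
```

```bash
python3 st.py
```

```text
[-0.691  0.831  0.688] [-5.5 -3.8  3.3] phi -1.143 theta 2.625 [-0.628  0.074  2.149 -0.005  0.921  0.518] 0.12759609410055994
```

To row units: 0.02 rad / 3.1416 = 0.0064.

>>> {"name": "pendant", "arguments": {
  "increments": [
    [[0,0,0,0,0,0.0064,0],[0,0,0,0,0,0.0064,0]]
  ]
}}

```text
time: 8.1
eef_pos: [0.4429, -0.1984, 0.069]
tcp_rot: [0.979, 0.204, -0.002, 0.001]
contact_force: [-5.8, -4.1, 2.3]
opening: 0.129
finger_force: 64.5
```

```bash
python3 st.py
```

```text
[-0.647  0.777  1.072] [-5.8 -4.1  2.3] phi -1.161 theta 2.643 [-0.628  0.074  2.149 -0.006  0.921  0.536] 0.1289384955482914
```

>>> {"name": "pendant", "arguments": {
  "increments": [
    [[0,0,0,0,0,0,0.3],[0,0,0,0,0,0,0.7],[0,0,0,0,0,0,0.8],[0,0,-0.0333,0,0,0,0.9],[0,0,-0.1,0,0,0,1],[0,0,-0.1833,0,0,0,1],[0,0,-0.1833,0,0,0,1]]
  ]
}}

```text
time: 8.98
eef_pos: [0.4468, -0.1992, 0.1839]
tcp_rot: [0.98, 0.2, 0.004, 0.004]
contact_force: [0.0, -0.3, -1.0]
opening: 0.998
finger_force: 0.0
```

```bash
python3 st.py; python3 to.py 0.4318 -0.339 0.18 -1.659
python3 - <<'E'
from fit import *
a,r,o=crop("scene",[.44,-.23,.09],40,7)
cv2.imwrite("pics/c4.png",a)
for t in("key_grip","head_grip","button_face"):
    for c in ("scene","top"):
        r=ctrl.read_camera(c)
        for m in ctrl.mark_of(c,t)[:2]: print(c,t,np.round(m["position"],4),round(m["conf"],2))
k=views("key",("scene",),near=[.444,-.2,.083])
if k: b=fit(k,(.444,-.1995),.042,.012,.069,.097,np.arange(-1.5,1.6,.3)); print("key",b.x.round(4),b.fun)
E
```

```text
[0.008 0.007 0.027] [ 0.  -0.3 -1. ] phi -1.168 theta 2.65 [-6.270e-01 -9.100e-02  2.074e+00  1.000e-03  1.148e+00  5.400e-01] 0.9977913600166458
d [-0.0686  0.1227  0.0046] rz 0.491 q [-6.270e-01 -9.100e-02  2.074e+00  1.000e-03  1.148e+00  5.400e-01] z-axis [ 0.009 -0.006 -1.   ]
scene crop origin 265 213 scale 7
scene key_grip [ 0.4464 -0.1984  0.0867] 0.59
scene head_grip [ 0.4299 -0.34    0.115 ] 0.7
top head_grip [ 0.4313 -0.3391  0.1171] 0.65
scene button_face [ 0.4273 -0.3569  0.1164] 0.37
scene key 0.58 114 [246.2 298.1]
key [ 0.4416 -0.1961  0.3472] 0.3240131437778473
```

View pics/c4.png

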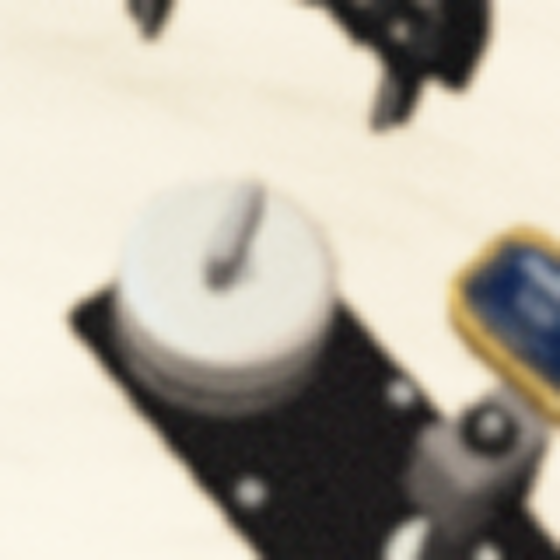

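View pics/top0.png

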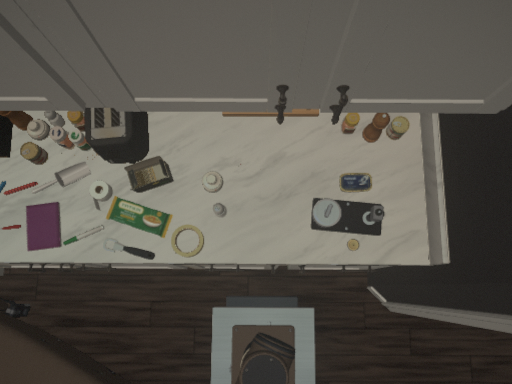

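```bash
python3 to.py 0.4308 -0.3388 0.18 -1.659; python3 - <<'E'
from h import *
r=ctrl.read_camera("top")
for P in([.43,-.34,.12],[.43,-.42,0],[.43,-.5,0],[.2,-.5,.1],[.43,-.5,.4]): print(P,proj(r,P).round())
E
```

```text
d [-0.0676  0.1247 -0.0013] rz 0.491 q [-0.628 -0.086  2.08   0.     1.148  0.54 ] z-axis [-0.  0. -1.]
[0.43, -0.34, 0.12] [[377. 214.]]
[0.43, -0.42, 0] [[392. 220.]]
[0.43, -0.5, 0] [[416. 220.]]
[0.2, -0.5, 0.1] [[433. 293.]]
[0.43, -0.5, 0.4] [[476. 194.]]
```

```bash
python3 - <<'E'
from h import *
def ray(r,u):
    d=R.from_quat(r["orientation"]).apply(np.linalg.inv(r["camera_matrix"])@[u[0],u[1],1]); return d/np.linalg.norm(d)
s=ctrl.read_camera("scene");t=ctrl.read_camera("top")
print("nadir",proj(t,t["xyz"]-[0,0,1]))
for u in([500,60],[455,150],[400,290],[358,380]): d=ray(s,u); print(u,"bearing",np.arctan2(d[1],d[0]).round(3), "at z=.1",(s["xyz"]+d*(.1-s["xyz"][2])/d[2]).round(3))
for u in([368,288],[388,305],[378,292],[511,325],[511,318],[375,300],[388,316]):
    d=ray(t,u); print(u,[(t["xyz"]+d*(z-t["xyz"][2])/d[2]).round(3)[:2] for z in(0,.4,.8,1.1)])
a=t["pixels"][230:384,330:512,::-1]; a=cv2.resize(cv2.convertScaleAbs(a,alpha=2.2),None,fx=4,fy=3.7); cv2.imwrite("pics/door.png",a)
E
```

```text
nadir [[259.08756995 287.33820133]]
[500, 60] bearing 0.273 at z=.1 [ 1.721 -0.084  0.1  ]
[455, 150] bearing 0.265 at z=.1 [ 1.102 -0.267  0.1  ]
[400, 290] bearing 0.191 at z=.1 [ 0.546 -0.465  0.1  ]
[358, 380] bearing 0.114 at z=.1 [ 0.298 -0.54   0.1  ]
[368, 288] [array([ 0.212, -0.333]), array([ 0.212, -0.236]), array([ 0.212, -0.138]), array([ 0.212, -0.065])]
[388, 305] [array([ 0.16 , -0.394]), array([ 0.175, -0.279]), array([ 0.19 , -0.164]), array([ 0.201, -0.078])]
[378, 292] [array([ 0.2  , -0.364]), array([ 0.203, -0.258]), array([ 0.207, -0.151]), array([ 0.209, -0.071])]
[511, 325] [array([ 0.102, -0.773]), array([ 0.133, -0.551]), array([ 0.164, -0.328]), array([ 0.188, -0.161])]
[511, 318] [array([ 0.123, -0.776]), array([ 0.148, -0.552]), array([ 0.173, -0.329]), array([ 0.192, -0.161])]
[375, 300] [array([ 0.175, -0.354]), array([ 0.186, -0.25 ]), array([ 0.196, -0.147]), array([ 0.204, -0.069])]
[388, 316] [array([ 0.127, -0.392]), array([ 0.151, -0.278]), array([ 0.175, -0.163]), array([ 0.193, -0.077])]
```

View pics/door.png

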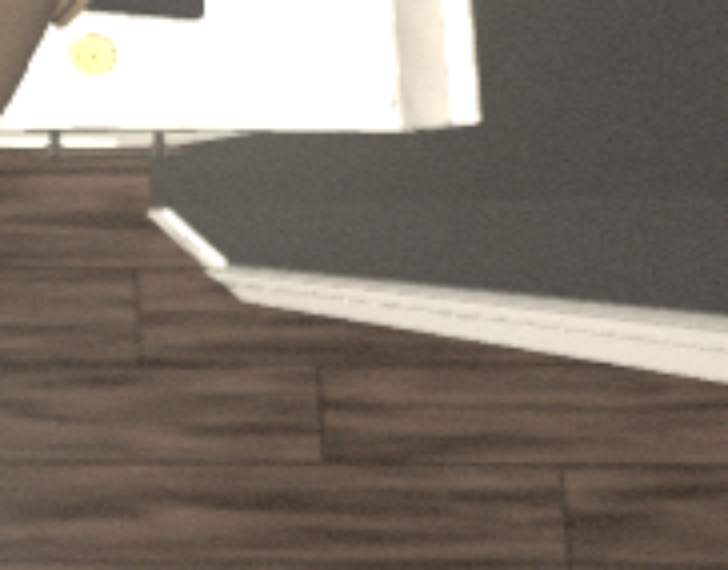

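To row units: 0.125 m / 0.6 = 0.2083, -0.045 m / 0.6 = -0.075, 0.491 rad / 3.1416 = 0.1563.

>>> {"name": "pendant", "arguments": {
  "increments": [
    [[-0.0367,0.0667,0,0,0,0.0509,1],[-0.075,0.1333,0,0,0,0.1019,1],[-0.1133,0.2083,0,0,0,0.1563,1],[-0.1133,0.2083,0,0,0,0.1563,1],[-0.1133,0.2083,0,0,0,0.1563,1]]
  ]
}}

```text
time: 10.5
eef_pos: [0.4304, -0.3388, 0.1785]
tcp_rot: [0.999, -0.044, -0.0, -0.001]
contact_force: [-0.6, 0.2, -0.4]
opening: 1.001
finger_force: 0.0
```

```bash
python3 st.py; python3 to.py 0.4308 -0.3388 0.095 -1.659; python3 - <<'E'
from h import *
for c in("scene","top"):
    ctrl.read_camera(c)
    for m in ctrl.mark_of(c,"head_grip")[:2]: print(c,m["position"],m["conf"])
E
```

```text
[-0.013 -0.012  0.036] [-0.6  0.2 -0.4] phi -1.658 theta 3.141 [-0.852  0.058  1.938  0.     1.147  0.806] 1.0012008922548432
d [0.0005 0.0001 0.0835] rz 0.001 q [-0.852  0.058  1.938  0.     1.147  0.806] z-axis [-0.001  0.001 -1.   ]
scene [0.4316, -0.3374, 0.1109] 0.63
```

To row units: 0.085 m / 0.6 = 0.1417, 0.06 m / 0.6 = 0.1.

>>> {"name": "pendant", "arguments": {
  "increments": [
    [[0,0,0.05,0,0,0,1],[0,0,0.1,0,0,0,1],[0,0,0.1417,0,0,0,1],[0,0,0.1417,0,0,0,1]]
  ]
}}

```text
time: 11.2
eef_pos: [0.4296, -0.3371, 0.0917]
tcp_rot: [0.999, -0.043, -0.002, -0.002]
contact_force: [-1.2, -0.5, 0.1]
opening: 0.998
finger_force: 0.0
```

```bash
python3 st.py
```

```text
[ 0.036  0.012 -0.037] [-1.2 -0.5  0.1] phi -1.658 theta 3.14 [-0.851  0.168  1.994  0.     0.985  0.806] 0.9984950878586605
```

>>> {"name": "pendant", "arguments": {
  "increments": [
    [[0,0,0,0,0,0,0.55],[0,0,0,0,0,0,0.3],[0,0,0,0,0,0,0.2],[0,0,0,0,0,0,0],[0,0,0,0,0,0,0],[0,0,0,0,0,0,0],[0,0,0,0,0,0,0]]
  ],
  "clamp_n": 60
}}

```text
time: 12.08
eef_pos: [0.4313, -0.3378, 0.0956]
tcp_rot: [0.999, -0.044, 0.0, -0.001]
contact_force: [-0.6, 8.4, 7.8]
opening: 0.343
finger_force: 59.8
```

```bash
python3 st.py
python3 - <<'E'
from h import *
a,r,o=crop("scene",[.43,-.3,.12],40,7)
cv2.imwrite("pics/c5.png",a)
E
```

```text
[ 0.71   0.124 -0.024] [-0.6  8.4  7.8] phi -1.659 theta 3.141 [-0.851  0.164  1.99   0.003  0.989  0.807] 0.34254430159898636
scene crop origin 283 227 scale 7
```

View pics/c5.png

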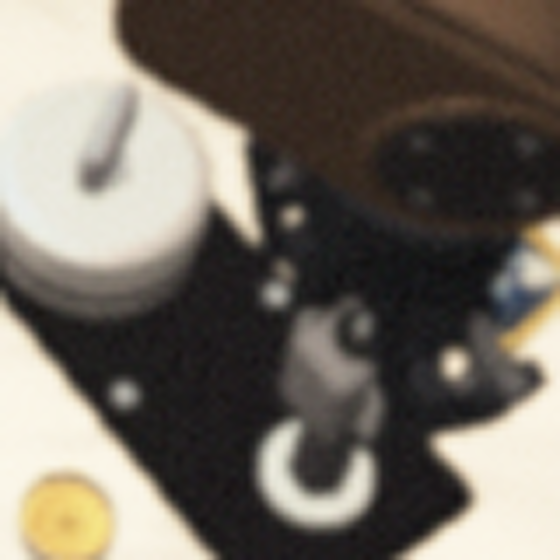

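To row units: -0.076 m / 0.6 = -0.1267, -0.04 m / 0.6 = -0.0667.

>>> {"name": "pendant", "arguments": {
  "increments": [
    [[0,0,-0.0167,0,0,0,0],[0,0,-0.0417,0,0,0,0],[0,0,-0.0667,0,0,0,0],[0,0,-0.0917,0,0,0,0],[0,0,-0.1083,0,0,0,0],[0,0,-0.12,0,0,0,0],[0,0,-0.1267,0,0,0,0],[0,0,-0.1267,0,0,0,0]]
  ]
}}

```text
time: 13.12
eef_pos: [0.4313, -0.3378, 0.1688]
tcp_rot: [0.999, -0.044, 0.001, -0.001]
contact_force: [3.7, 3.5, -5.7]
opening: 0.347
finger_force: 60.5
```

```bash
python3 st.py
```

```text
[-0.136 -0.703 -0.088] [ 3.7  3.5 -5.7] phi -1.659 theta 3.141 [-0.851  0.068  1.946  0.003  1.128  0.807] 0.3467066111524472
```

To row units: -0.005 m / 0.6 = -0.0083, -0.003 m / 0.6 = -0.005.

>>> {"name": "pendant", "arguments": {
  "increments": [
    [[0,0,-0.005,0,0,0,0],[0,0,-0.0083,0,0,0,0],[0,0,-0.0083,0,0,0,0]]
  ]
}}

```text
time: 13.5
eef_pos: [0.4313, -0.3378, 0.1736]
tcp_rot: [0.999, -0.044, 0.001, -0.001]
contact_force: [4.2, 3.0, -6.4]
opening: 0.348
finger_force: 60.5
```

```bash
python3 st.py
```

```text
[-0.182 -0.672 -0.11 ] [ 4.2  3.  -6.4] phi -1.659 theta 3.141 [-0.851  0.063  1.942  0.003  1.137  0.807] 0.3481411371334401
```

To row units: -0.003 m / 0.6 = -0.005, -0.002 m / 0.6 = -0.0033.

>>> {"name": "pendant", "arguments": {
  "increments": [
    [[0,0,-0.0033,0,0,0,0],[0,0,-0.005,0,0,0,0],[0,0,-0.005,0,0,0,0]]
  ]
}}

```text
time: 13.88
eef_pos: [0.4313, -0.3377, 0.1759]
tcp_rot: [0.999, -0.044, 0.001, -0.001]
contact_force: [6.5, 2.2, -8.3]
opening: 0.348
finger_force: 60.3
```

```bash
python3 st.py
```

```text
[-0.327 -0.823 -0.13 ] [ 6.5  2.2 -8.3] phi -1.659 theta 3.141 [-0.851  0.06   1.941  0.003  1.141  0.807] 0.3483593698667665
```

To row units: -0.002 m / 0.6 = -0.0033, -0.001 m / 0.6 = -0.0017.

>>> {"name": "pendant", "arguments": {
  "increments": [
    [[0,0,-0.0017,0,0,0,0],[0,0,-0.0033,0,0,0,0],[0,0,-0.0033,0,0,0,0]]
  ]
}}

```text
time: 14.25
eef_pos: [0.4313, -0.3377, 0.176]
tcp_rot: [0.999, -0.044, 0.001, -0.001]
contact_force: [7.8, 0.2, -14.1]
opening: 0.343
finger_force: 60.9
```

```bash
python3 st.py
```

```text
[-0.797 -1.244 -0.165] [  7.8   0.2 -14.1] phi -1.659 theta 3.142 [-0.851  0.06   1.941  0.003  1.141  0.807] 0.34299834365154896
```

>>> {"name": "pendant", "arguments": {
  "increments": [
    [[0,0,0,0,0,0,0],[0,0,0,0,0,0,0],[0,0,0,0,0,0,0],[0,0,0,0,0,0,0]]
  ]
}}

```text
time: 14.75
eef_pos: [0.4313, -0.3378, 0.176]
tcp_rot: [0.999, -0.044, 0.001, -0.001]
contact_force: [7.3, 0.1, -15.3]
opening: 0.344
finger_force: 60.9
```

```bash
python3 - <<'E'
from h import *
a,r,o=crop("scene",[.43,-.3,.16],40,7); cv2.imwrite("pics/c6.png",a)
print([(m["position"],m["conf"]) for m in ctrl.mark_of("scene","head_grip")[:2]], (proj(r,[.4308,-.3385,.194])-o)*7,(proj(r,[.4308,-.3385,.225])-o)*7)
E
python3 st.py
```

```text
scene crop origin 285 219 scale 7
[([0.4309, -0.3372, 0.1953], 0.62)] [[377.68570877 310.34954601]] [[393.17447687 264.71208338]]
[-0.812 -1.241 -0.095] [  8.7   0.2 -15.4] phi -1.659 theta 3.142 [-0.851  0.06   1.941  0.003  1.141  0.807] 0.34433308771548743
```

View pics/c6.png

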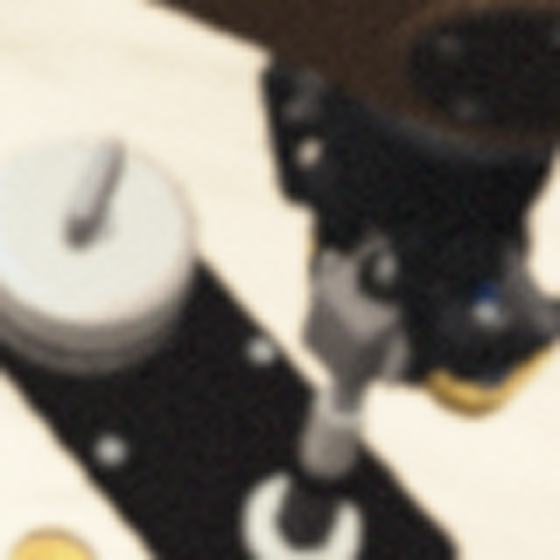

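The picture shows the head at crop pixel (355,310) with both sections of the post out below it. Its measured height is 195 mm against the expected 194 mm, and the key is still wound at (95,195).

```bash
python3 -c "
from plant import ctrl
print(ctrl.sign_off())"
```

```text
the job is handed in; nothing more can be done
None
```

The key is wound to its end stop, and I handed the job in with the arm still holding the grip head at the second stop, about 80 mm out, with its button squeezed in and nothing else on the worktop touched.

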